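# Set the drill's length stop to 100 mm

### The arm

A 6-joint arm with a two-finger parallel gripper is mounted at the origin on a cart in front of the work surface, level with it; the furniture and walls round the work are solid. World frame = base frame: x ahead of the robot, y to its left, z up, the work surface at z = 0. Lengths are in m, angles in rad, forces in N, time in s.
With the tool pointing down it reaches from about 0.35 to 0.775 m from the base axis. Payload 7.3 kg.
Tool frame: the origin (TCP) lies between the finger pads; the fingertips stand ahead of it and the grasp point (between the pads) lies 6 mm ahead of it (robot.tip_extent is the x of the fingertips in the tool frame, in m); x points along the fingers, z is the direction in which the jaws open and shut, and the axes are right-handed (so a half turn about x gives the same grasp; the last joint's range is limited). The gripper opens to 92 mm and grips with 3 to 60 N. Pads are 19 mm wide; open, the fingers measure 130 mm over their backs; the gripper's body (75 mm by 190 mm) begins 47 mm behind the grasp point.
Start: joints at [-1.479, 0.342, 1.524, -0, 1.275, -0.146], TCP at [0.124, -0.51, 0.252] pointing down, gripper open.
Joint ranges: [-2.53, 2.53], [-0.77, 2.02], [0.04, 2.7], [-1, 4.14], [0.28, 2.66], [-3.11, 3.11]. Speed limits (rad/s): [2.57, 2.57, 3.14, 3.14, 3.14, 3.14].

### API

Orientations are given as [roll, pitch, yaw] about the fixed x, y, z axes, in that order (R = Rz(yaw) Ry(pitch) Rx(roll)).
In Python, from cell import robot gives the robot as it stands. The module is installed in compiled form; this text tells all that it offers.
- The arm moves only by the shell command python3 -m creep 'ROWS' [FORCE]. ROWS is JSON, a list of rows, each an object with "translation": the shift along the tool's x, y, z in m, a list of three; "twist": the turn, a rotation vector about the tool's x, y, z in rad, a list of three; "hand": the opening in per cent of the stroke, from 0 (shut) to 100 (fully open). A call has 1 to 5 rows; each row is the pose to reach, as a shift and turn from the pose measured when the call began, along the tool's axes at that moment; what a row does not reach only later rows make up. A row lasts 1/10 s, in which the tool goes at most 50 mm and 8.59 degrees, less where a joint would pass 70% of its speed; a pose out of reach is approached as far as the arm can. A call with a gripper value outside its range is refused whole. The fingers move at their own pace and stop on an object; FORCE is the grip in N (left out, the last holds). Time passes only in rows, so rows that repeat a pose let the fingers close. It gives the time, the measured TCP pose, the force and the opening at its end, in the units of the state.
- robot.observe(): the state, without advancing time (a new reading comes with each control period).
- robot.read_camera(name): name is "scene" or "top" or "wrist"; returns the picture (480x640x3 uint8, blue, green, red); there is no depth.
- robot.calibration(name): a dict with "intrinsics" (3x3 intrinsics, pixels), "cam_to_world" (4x4, takes a point from camera to world coordinates); the wrist camera has in their place "mount" (4x4, takes a point from camera to tool coordinates, whose origin is the TCP and whose axes are the tool frame's). Camera axes: x right, y up, looking along -z (the intrinsics and any distortion apply to the point x, -y, -z); pixel columns grow to the right and rows downward; lengths in m; the calibration is good to about 2 mm. The wrist camera is an equidistant fisheye: a pixel r from the principal point sees the ray r / f radians off the axis. A picture is of the moment at which its call begins: read the wrist's pose just before it. calibration takes no time and is no camera call.
- robot.hand_in(): hands the job in, once; it reports no verdict.
The state is a dict: "time": time; "qpos": joint angles; "qvel": joint speeds; "joint_efforts": joint torques, N m; "tool_pos": TCP position; "tool_rot": TCP orientation; "contact_force": force on the tool from outside, world axes, zero at the start; "torque": the same for the moment, N m; "opening": finger opening in m.
Only numpy, scipy, OpenCV 4.12 (cv2) and the standard library are available. Lean on these libraries where they do the work, as an engineer would, in place of code of your own. Each camera call takes 0.05 s, during which the arm holds its last target. There are 200 camera calls.

### The job

Set the length stop on the bench out to 100 mm: fit the loose square-bored handle onto the upright square stud of the stop's sliding arm, fully home on the shoulder, then press the lock button fully down to free the arm. Then draw the arm out by the handle until its pointer stands at the last long mark of the scale (100 mm), and finish while still holding the handle there with the arm at rest, because a spring pulls the arm back in. Leave the loose things round about where they are.

Things in the scene. Friction and masses are not known exactly. Their poses are not given: they have to be found in the camera images.
- length_stop: Fixed base of the length stop: dark steel plate 310 x 90 x 8 mm with a grey sleeve (47 mm wide, top 36 mm high) on its rear part. Origin on the bench under the sliding arm's centre line; local +x is the level direction in which the arm extends; the plate reaches from -150 to +160 mm along it. Scale on the plate at the arm's local +y side: a mark every 10 mm from 0 to 110; 0, 50 and 100 are long.
- stud_shoulder (a point): Foot of the upright square stud, 30 mm above the bench: middle of the top face (shoulder) of the 40 x 40 mm block at the arm's front end, 30 mm ahead of the base's origin when the arm is home. The stud is 13 x 13 mm, 26.5 mm high, its last 6 mm tapered to 7 mm, sides parallel to this point's x and y; x is the extending direction. The pointer is level with the stud.
- stop_arm (a joint): Extension of the sliding arm in m: 0 home (pointer at the 0 mark, where it starts), 0.100 at the last long mark, 0.115 end stop. Held at 0 by the lock until the button is down. A spring draws it in with about 3 N at home and 4 to 5 N at 100 mm, plus about 1 N of friction.
- lock_button (a joint): Lock button travel in m: 0 up (locked, start), 0.008 fully down; the arm is free from about 0.006. It has no return spring: it moves at about 3 to 4 N and stays where it is pushed.
- lock_button_top (a point): Middle of the top face of the round black lock button (24 mm across), on the sleeve 70 mm behind the base's origin, 100 mm behind the stud when the arm is home; 52 mm above the bench when up. Pressed straight down.
- handle_centre (a point): Centre of the loose handle (about 0.16 kg, 76 mm high), 38 mm above its underside; starts upright on the bench. Upper part: black ribbed paddle, 48 mm along x, 24 mm thick along y, 32 to 76 mm above the underside: pinch it across the 24 mm (fingers closing along y), about 17 mm above this point. It fits the stud in any of four turns 90 degrees apart.
- handle_mouth (a point): Middle of the handle's underside, 38 mm below its centre: mouth of a 14.6 mm square bore, 30 mm deep, in the lower part, a steel block 34 x 34 x 32 mm; bore sides parallel to the handle's x and y. Meets stud_shoulder when the handle is fully home.
- plug_box: Bystander: small dark blue carton 46 x 90 x 29 mm, lying; origin under its middle.
- torch: Bystander: black torch, 127 mm long, 33 mm thick, lying; origin under its middle.
- bearing: Bystander: ball bearing 52 mm across, 15 mm high, lying flat; origin under its middle.
- bolt_m16: Bystander: dark bolt with nut, 90 mm long, 27 mm thick, lying; origin under its middle.
Things that resemble listed ones, but are neither listed nor needed, are in the scene too. What is shaped like the part that bears handle_centre but green or orange is not meant.

How it is judged:
On the way, in this order (a step that is already met when the one before it is completed fails the run):
1. the handle is fully home on the stud, the button not yet pressed (distance between handle_mouth and stud_shoulder below 0.004 m and value of joint lock_button below 0.003 m), for 0.2 s.
2. the lock button is down, the arm still in (value of joint lock_button above 0.0065 m and value of joint stop_arm below 0.02 m and distance between handle_mouth and stud_shoulder below 0.006 m), for 0.1 s.
3. the arm is drawn out to the 100 mm mark with the handle (value of joint stop_arm between 0.096 and 0.104 m and distance between handle_mouth and stud_shoulder below 0.006 m), for 0.2 s.
At the end, for the whole second after the job is handed in: The arm stands at 100 mm within 4 mm and at rest, the lock button is down, the handle is home on the stud (within 6 mm of its seat) and the fingers are still holding the handle (more than 2 N) (all of step 3 and velocity of joint stop_arm between -0.01 and 0.01 m/s and value of joint lock_button above 0.0065 m and contact force between the fingers and handle above 2 N); the arm keeps its last pose, push and grip.
It fails at once if a loose bystander is pushed more than 30 mm (distance of any of plug_box, torch, bearing, bolt_m16 from where it was at the start of the episode above 0.03 m).
It also fails if it takes over 58 s, if anything falls off the work surface, if the arm or the gripper's body presses on something with over 40 N, if the wrist force passes 120 N, or if a joint passes its speed limit or range.

## Working session

There is one attempt and no reset: what is moved stays moved. The work goes in short steps, Python scripts to look and compute and a shell command to move; the robot and the scene stay as the last step left them, time stands still between calls to the robot, and variables do not carry over. Pictures are saved under pics/ and viewed, about 8 in all and at most 12, crops included, and the job is handed in when it is done.

```bash
mkdir -p pics; cat > h.py <<'E'
import numpy as np, cv2
from cell import robot
from scipy.spatial.transform import Rotation as R
def ray(name,px,T=None):
    c=robot.calibration(name);K=np.array(c["intrinsics"])
    u=(px[0]-K[0,2])/K[0,0];v=(px[1]-K[1,2])/K[1,1]
    if name=="wrist":
        t=np.hypot(u,v);s=np.sin(t)/t if t>1e-9 else 1
        d=np.array([u*s,-v*s,-np.cos(t)]);M=T@np.array(c["mount"])
    else: d=np.array([u,-v,-1.]);M=np.array(c["cam_to_world"])
    return M[:3,3],M[:3,:3]@d
def plane(name,px,z,T=None):
    o,d=ray(name,px,T);return o+d*(z-o[2])/d[2]
def proj(name,p,T=None):
    c=robot.calibration(name);K=np.array(c["intrinsics"])
    M=T@np.array(c["mount"]) if name=="wrist" else np.array(c["cam_to_world"])
    q=np.linalg.inv(M)@np.r_[p,1];x,y,z=q[0],-q[1],-q[2]
    if name=="wrist":
        r=np.hypot(x,y);t=np.arctan2(r,z);x,y=x/r*t,y/r*t
    else:x,y=x/z,y/z
    return np.array([K[0,0]*x+K[0,2],K[1,1]*y+K[1,2]])
def tool():
    s=robot.observe();T=np.eye(4);T[:3,:3]=R.from_euler("xyz",s["tool_rot"]).as_matrix();T[:3,3]=s["tool_pos"];return T
E
python3 - <<'E'
from h import *
s=robot.observe();print(s);print(tool().round(3),robot.tip_extent)
for n in("scene","top"):
    c=robot.calibration(n);print(n,{k:np.round(v,3).tolist() for k,v in c.items()})
    cv2.imwrite(f"pics/{n}0.png",robot.read_camera(n))
print(robot.calibration("wrist"))
E
```

```text
{'time': 0.0, 'qpos': array([-1.47899615e+00,  3.42720630e-01,  1.52502925e+00,  7.56290396e-06,
        1.27538431e+00, -1.46020681e-01]), 'qvel': array([ 0.000278  , -0.00062937,  0.00017261, -0.00259934,  0.00061841,
       -0.00034319]), 'joint_efforts': array([ 2.74768363e-04, -4.31243134e+01, -2.44217330e+01,  7.18441908e-02,
        5.60308888e-02, -1.06371911e-04]), 'tool_pos': array([ 0.12366117, -0.50984722,  0.25104175]), 'tool_rot': array([2.99088064, 1.56925478, 1.65790297]), 'contact_force': array([-0.38168384,  0.90565368,  0.17780392]), 'torque': array([0.00369304, 0.00227143, 0.00049906]), 'opening': 0.09187735171421034}
[[-0.     0.972  0.236  0.124]
 [ 0.002  0.236 -0.972 -0.51 ]
 [-1.     0.    -0.002  0.251]
 [ 0.     0.     0.     1.   ]] 0.025
scene {'intrinsics': [[575.404, 0.0, 321.079], [0.0, 575.404, 234.635], [0.0, 0.0, 1.0]], 'cam_to_world': [[-0.823, 0.328, -0.463, 0.027], [-0.567, -0.464, 0.68, 0.973], [0.009, 0.823, 0.568, 0.621], [0.0, 0.0, 0.0, 1.0]]}
top {'intrinsics': [[556.621, 0.0, 326.7], [0.0, 556.621, 248.261], [0.0, 0.0, 1.0]], 'cam_to_world': [[0.023, 0.998, -0.054, 0.458], [-1.0, 0.023, -0.005, 0.267], [-0.004, 0.054, 0.999, 0.928], [0.0, 0.0, 0.0, 1.0]]}
{'intrinsics': array([[371.64829954,   0.        , 316.68460474],
       [  0.        , 371.64829954, 236.73290225],
       [  0.        ,   0.        ,   1.        ]]), 'mount': array([[ 1.76661247e-04,  2.46454289e-01, -9.69154401e-01,
        -1.32386344e-01],
       [ 8.20663812e-04,  9.69154054e-01,  2.46454350e-01,
         6.51856478e-02],
       [ 9.99999648e-01, -8.38888878e-04, -3.10441527e-05,
         5.82039059e-04],
       [ 0.00000000e+00,  0.00000000e+00,  0.00000000e+00,
         1.00000000e+00]])}
```

View pics/top0.png

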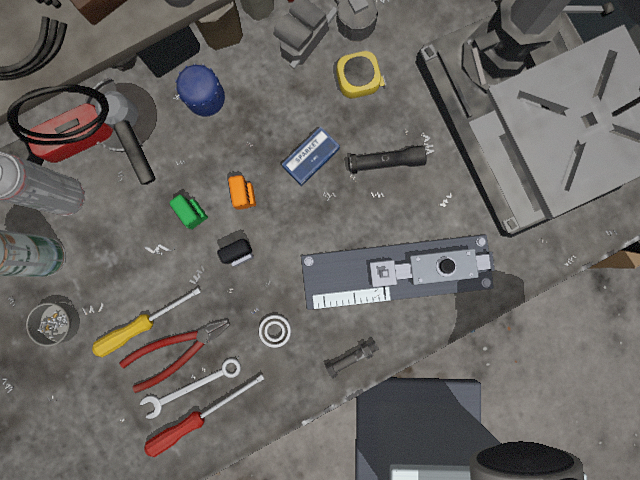

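View pics/scene0.png

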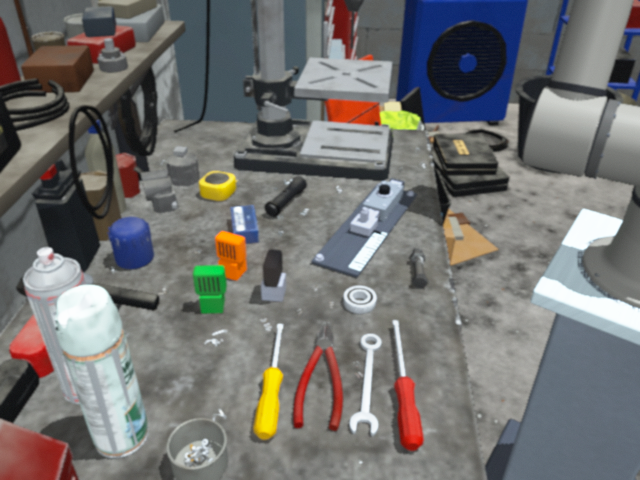

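The top view shows three handle-shaped things: green at (187,210), orange at (241,191) and black at (235,250). The description says black. The stop has its stud at about (381,271) and its button at (447,266). I'll check with a close crop.

```bash
python3 - <<'E'
from h import *
a=cv2.imread("pics/top0.png");s=cv2.imread("pics/scene0.png")
A=cv2.resize(a[225:315,210:400],None,fx=4,fy=4,interpolation=cv2.INTER_CUBIC)
B=cv2.resize(s[235:310,250:300],None,fx=4,fy=4,interpolation=cv2.INTER_CUBIC)
C=cv2.resize(s[175:275,310:420],None,fx=4,fy=4,interpolation=cv2.INTER_CUBIC)[:, :]
out=np.zeros((600,800,3),np.uint8);out[:360,:760]=A
B=B[:240];C=cv2.resize(C,(264,240));out[360:600,:200]=B[:240];out[360:600,220:484]=C
D=cv2.resize(a[225:305,390:500],(316,230));out[365:595,484:800]=D
cv2.imwrite("pics/crop1.png",out)
E
```

```text
(no output)
```

View pics/crop1.png

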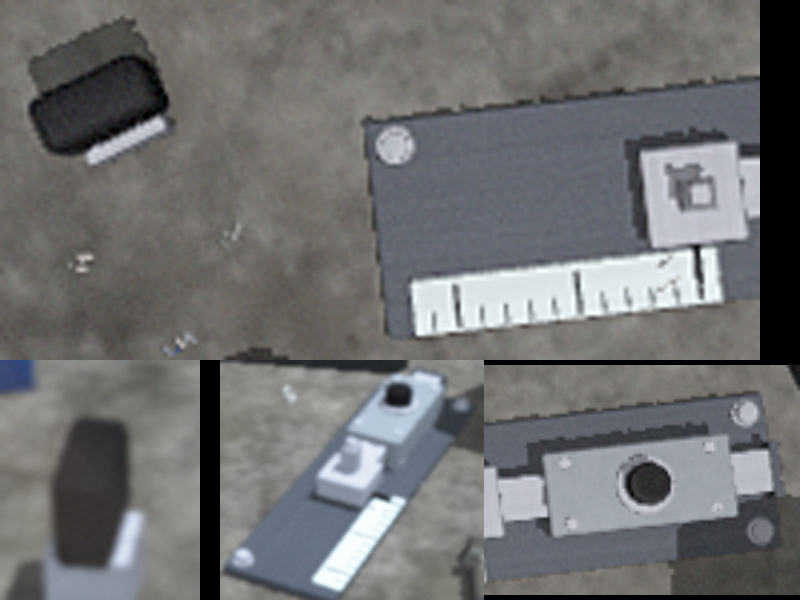

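```bash
python3 - <<'E'
from h import *
a=cv2.imread("pics/top0.png")
np.set_printoptions(precision=4,suppress=True)
p=plane("top",(480.9,241.4),.01);q=plane("top",(308.5,261.25),.01);d=q-p;print("arm yaw",np.arctan2(d[1],d[0]),np.linalg.norm(d))
print("stud top",plane("top",(210+704/4,225+193/4),.0565),"button",plane("top",(390+(648-484)/2.873,225+(484-365)/2.873),.052))
pts=[plane("top",(210+u/4,225+v/4),.03)for u,v in((640,152),(738,142),(747,238),(650,247))];print("block",np.mean(pts,0))
g=a[225:275,210:260].max(2);m=((g<38)*255).astype(np.uint8);m=cv2.morphologyEx(m,cv2.MORPH_OPEN,np.ones((3,3)))
c=max(cv2.findContours(m,0,1)[0],key=cv2.contourArea);r=cv2.minAreaRect(c);b=cv2.boxPoints(r)+[210,225];print(r,b)
w=[plane("top",x,.07) for x in b];print(np.mean(w,0));e=[w[i+1]-w[i] for i in (0,1)];print([(np.linalg.norm(x),np.arctan2(x[1],x[0])) for x in e])
E
```

```text
arm yaw 1.7084696536295532 0.286355535957108
stud top [0.4678 0.1782 0.0565] button [0.4807 0.082  0.052 ]
block [0.4673 0.1796 0.03  ]
((38.24137496948242, 21.60344696044922), (10.21324348449707, 3.3425161838531494), 68.19859313964844) [[244.7931 242.4828]
 [247.8965 241.2414]
 [251.6897 250.7241]
 [248.5862 251.9655]]
[0.5038 0.3929 0.07  ]
[(np.float64(0.005153310263224748), np.float64(-1.1657863308764442)), (np.float64(0.01583728446997063), np.float64(-2.7319586011640906))]
```

```bash
cat >> h.py <<'E'
def plan(xyz,psi_deg):
    T=tool();p=np.radians(psi_deg);c,s=np.cos(p),np.sin(p)
    W=np.array([[0,-s,c],[0,c,s],[-1,0,0]])
    d=T[:3,:3].T@(np.array(xyz)-T[:3,3]);tw=R.from_matrix(T[:3,:3].T@W).as_rotvec()
    s=robot.observe();print("t",round(s["time"],2),"trans",d.round(4),"twist",tw.round(4),"pos",s["tool_pos"].round(4),"zyaw",np.degrees(np.arctan2(T[1,2],T[0,2])).round(2),"F",s["contact_force"].round(1),"open",round(s["opening"],4))
E
cat > p.py <<'E'
import sys
from h import *
a=list(map(float,sys.argv[1:]));plan(a[:3],a[3])
E
python3 p.py .37 -.12 .26 -30
```

```text
t 0.1 trans [-0.0084  0.3313 -0.3209] twist [-8.094e-01 -1.200e-03 -7.000e-04] pos [ 0.1237 -0.5099  0.2511] zyaw -76.38 F [-0.1  0.2  0. ] open 0.0916
```

```bash
python3 -m creep '[{"translation":[-0.008,0.035,-0.035],"twist":[-0.1,0,0],"hand":100},{"translation":[-0.008,0.07,-0.07],"twist":[-0.2,0,0],"hand":100},{"translation":[-0.008,0.1,-0.1],"twist":[-0.3,0,0],"hand":100},{"translation":[-0.008,0.135,-0.135],"twist":[-0.4,0,0],"hand":100},{"translation":[-0.008,0.17,-0.165],"twist":[-0.5,0,0],"hand":100}]'; python3 p.py .37 -.12 .26 -30
```

```text
time: 0.6
tool_pos: [0.2503, -0.3074, 0.2591]
tool_rot: [2.561, 1.569, 1.732]
contact_force: [1.3, -0.4, 0.9]
opening: 0.0913
t 0.6 trans [-0.0005  0.2148 -0.0574] twist [-0.3061 -0.0016 -0.0014] pos [ 0.2503 -0.3074  0.2591] zyaw -47.54 F [ 1.3 -0.4  0.9] open 0.0913
```

```bash
python3 -m creep '[{"translation":[0,0.048,-0.013],"twist":[-0.1,0,0],"hand":100},{"translation":[0,0.095,-0.026],"twist":[-0.2,0,0],"hand":100},{"translation":[0,0.14,-0.04],"twist":[-0.3,0,0],"hand":100},{"translation":[0,0.185,-0.05],"twist":[-0.4,0,0],"hand":100},{"translation":[0,0.215,-0.057],"twist":[-0.45,0,0],"hand":100}]'; python3 p.py .40 .15 .26 0
```

```text
time: 1.1
tool_pos: [0.3712, -0.1177, 0.2595]
tool_rot: [1.974, 1.568, 1.6]
contact_force: [0.7, -0.7, 0.1]
opening: 0.0918
t 1.1 trans [ 2.000e-04  2.596e-01 -7.110e-02] twist [-0.3745 -0.0005 -0.0024] pos [ 0.3712 -0.1177  0.2595] zyaw -21.46 F [ 0.7 -0.7  0.1] open 0.0918
```

```bash
python3 -m creep '[{"translation":[0,0.048,-0.013],"twist":[-0.1,0,0],"hand":100},{"translation":[0,0.096,-0.026],"twist":[-0.2,0,0],"hand":100},{"translation":[0,0.143,-0.04],"twist":[-0.3,0,0],"hand":100},{"translation":[0,0.19,-0.053],"twist":[-0.37,0,0],"hand":100},{"translation":[0,0.238,-0.066],"twist":[-0.4,0,0],"hand":100}]'; python3 p.py .47 .34 .25 26
```

```text
time: 1.6
tool_pos: [0.3964, 0.1301, 0.26]
tool_rot: [1.575, 1.568, 1.603]
contact_force: [1.1, -1.0, 0.1]
opening: 0.0921
t 1.6 trans [0.0105 0.2078 0.0794] twist [-0.4258  0.0005 -0.0023] pos [0.3964 0.1301 0.26  ] zyaw 1.6 F [ 1.1 -1.   0.1] open 0.0921
```

```bash
python3 -m creep '[{"translation":[0.002,0.045,0.017],"twist":[-0.1,0,0],"hand":100},{"translation":[0.004,0.09,0.034],"twist":[-0.2,0,0],"hand":100},{"translation":[0.006,0.135,0.05],"twist":[-0.3,0,0],"hand":100},{"translation":[0.008,0.18,0.068],"twist":[-0.4,0,0],"hand":100},{"translation":[0.01,0.222,0.085],"twist":[-0.426,0,0],"hand":100}]'; python3 -m creep '[{"translation":[0,0.025,0.01],"twist":[0,0,0],"hand":100},{"translation":[0,0.025,0.01],"twist":[0,0,0],"hand":100},{"translation":[0,0.025,0.01],"twist":[0,0,0],"hand":100}]'
python3 - <<'E'
from h import *
plan((.5,.41,.15),26);T=tool();np.save("T1",T);cv2.imwrite("pics/w1.png",robot.read_camera("wrist"))
E
```

```text
time: 2.1
tool_pos: [0.4752, 0.3566, 0.2499]
tool_rot: [1.453, 1.569, 1.91]
contact_force: [1.3, -0.1, 0.4]
opening: 0.0919
time: 2.4
tool_pos: [0.4726, 0.3835, 0.2491]
tool_rot: [2.385, 1.569, 2.844]
contact_force: [0.4, -0.4, 1.0]
opening: 0.0921
t 2.4 trans [0.099  0.0115 0.0364] twist [ 0.0053 -0.0016 -0.0015] pos [0.4726 0.3835 0.2491] zyaw 26.31 F [ 0.4 -0.4  1. ] open 0.0921
```

View pics/w1.png

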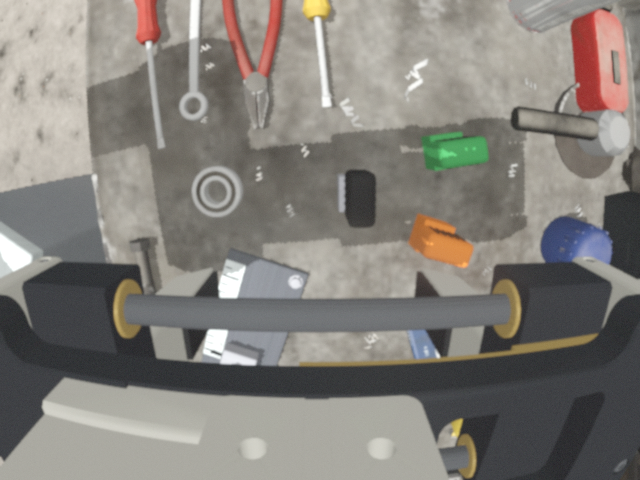

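```bash
python3 - <<'E'
from h import *
np.set_printoptions(precision=4,suppress=True)
T=np.load("T1.npy");a=cv2.imread("pics/w1.png")[155:245,320:400]
m=cv2.inRange(a.max(2),0,52)
c=max(cv2.findContours(m,0,1)[0],key=cv2.contourArea);r=cv2.minAreaRect(c);print(r,cv2.boundingRect(c))
b=cv2.boxPoints(r)+[320,155];w=np.array([plane("wrist",x,.07,T) for x in b]);print(b,w,w.mean(0))
hsv=a.astype(int);m2=((a.min(2)>125)*255).astype(np.uint8);m2[:,30:]=0
c2=max(cv2.findContours(m2,0,1)[0],key=cv2.contourArea);r=cv2.minAreaRect(c2);print(r)
b=cv2.boxPoints(r)+[320,155];w=np.array([plane("wrist",x,.032,T) for x in b]);print(b,w)
def yaw(u):return np.degrees(np.arctan2(u[1],u[0]))
cv2.imwrite("pics/w1c.png",np.hstack([cv2.resize(a,None,fx=5,fy=5),cv2.cvtColor(cv2.resize(m|m2//2,None,fx=4,fy=5),8)]))
E
```

```text
((28.662261962890625, 33.76792526245117), (14.80746841430664, 42.71913528442383), 20.924503326416016) (26, 16, 18, 41)
[[334.1185 206.0747]
 [349.3751 166.1728]
 [363.206  171.4611]
 [347.9494 211.363 ]] [[0.479  0.4017 0.07  ]
 [0.4751 0.4377 0.07  ]
 [0.4875 0.4391 0.07  ]
 [0.4916 0.4029 0.07  ]] [0.4833 0.4203 0.07  ]
((21.0, 38.0), (38.0, 6.0), 90.0)
[[338. 174.]
 [344. 174.]
 [344. 212.]
 [338. 212.]] [[0.4728 0.4258 0.032 ]
 [0.4778 0.4284 0.032 ]
 [0.4944 0.3959 0.032 ]
 [0.4893 0.3933 0.032 ]]
```

View pics/w1c.png

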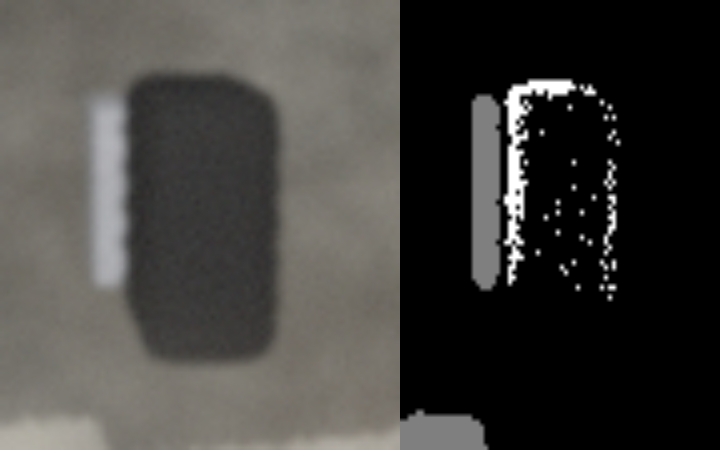

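```bash
python3 - <<'E'
from h import *
np.set_printoptions(precision=4,suppress=True)
T=np.load("T1.npy");z=np.array([.892,.452,0])
y=np.array([-.452,.892,0])
r=plane("wrist",(375.6,200),.074,T)-12e-3*z
l=np.mean([plane("wrist",(338,v),.032,T) for v in(173.7,212.5)],0)+17e-3*z
t=plane("wrist",(360,227),.074,T)+24e-3*y   # lower edge of top face
print(r,l,t)
for n,q in(("r",r),("l",l),("t",t)):print(n,"along z",q@z,"along y",q@y)
a=cv2.imread("pics/top0.png")
print([plane("top",(210+u/4,225+v/4),.074) for u,v in ((98,98),(98,104))])
plan((*l[:2],.15),26.9)
E
```

```text
[0.4968 0.4171 0.074 ] [0.4962 0.4172 0.032 ] [0.4956 0.4174 0.074 ]
r along z 0.6316740233267031 along y 0.14754919147575407
l along z 0.6312014356635092 along y 0.14780834495205677
t along z 0.630744381559533 along y 0.1483075154241664
[array([0.4986, 0.4133, 0.074 ]), array([0.4963, 0.4132, 0.074 ])]
t 2.45 trans [0.0995 0.0203 0.0363] twist [-0.0115 -0.0011 -0.0015] pos [0.4728 0.3828 0.2495] zyaw 26.24 F [ 0.4  0.  -0.4] open 0.0918
```

```bash
python3 -m creep '[{"translation":[0,0.02,0.0365],"twist":[-0.01,0,0],"hand":100},{"translation":[0.04,0.02,0.0365],"twist":[-0.01,0,0],"hand":100},{"translation":[0.085,0.02,0.0365],"twist":[-0.01,0,0],"hand":100},{"translation":[0.115,0.02,0.0365],"twist":[-0.01,0,0],"hand":100},{"translation":[0.115,0.02,0.0365],"twist":[-0.01,0,0],"hand":100}]'; python3 p.py .4964 .4172 .063 26.9
```

```text
time: 2.95
tool_pos: [0.4946, 0.414, 0.1301]
tool_rot: [3.129, 1.56, -2.688]
contact_force: [0.2, -0.3, -0.4]
opening: 0.0918
t 2.95 trans [0.067  0.0021 0.0037] twist [-0.0031 -0.0107 -0.0001] pos [0.4946 0.414  0.1301] zyaw 26.72 F [ 0.2 -0.3 -0.4] open 0.0918
```

```bash
python3 -m creep '[{"translation":[0.03,0.002,0.0035],"twist":[0,-0.01,0],"hand":100},{"translation":[0.055,0.002,0.0035],"twist":[0,-0.01,0],"hand":100},{"translation":[0.067,0.002,0.0035],"twist":[0,-0.01,0],"hand":100},{"translation":[0.067,0.002,0.0035],"twist":[0,-0.01,0],"hand":100}]' 15; python3 p.py .4964 .4172 .063 26.9
```

```text
time: 3.35
tool_pos: [0.4964, 0.4163, 0.0632]
tool_rot: [-3.115, 1.569, -2.649]
contact_force: [-0.1, -0.2, -0.6]
opening: 0.0921
t 3.35 trans [0.0002 0.0007 0.0004] twist [-0.004  -0.0016  0.    ] pos [0.4964 0.4163 0.0632] zyaw 26.67 F [-0.1 -0.2 -0.6] open 0.0921
```

Close in place with 30 N.

```bash
for i in 1 2; do python3 -m creep '[{"translation":[0,0.0005,0],"twist":[0,0,0],"hand":0},{"translation":[0,0.0005,0],"twist":[0,0,0],"hand":0},{"translation":[0,0.0005,0],"twist":[0,0,0],"hand":0},{"translation":[0,0.0005,0],"twist":[0,0,0],"hand":0},{"translation":[0,0.0005,0],"twist":[0,0,0],"hand":0}]' 30; done; python3 p.py .4964 .4172 .18 26.9
```

```text
time: 3.85
tool_pos: [0.4962, 0.4169, 0.0636]
tool_rot: [-3.138, 1.57, -2.673]
contact_force: [0.2, -0.3, 0.5]
opening: 0.0563
time: 4.35
tool_pos: [0.4962, 0.4174, 0.0637]
tool_rot: [3.12, 1.57, -2.698]
contact_force: [0.8, -0.2, 0.1]
opening: 0.0235
t 4.35 trans [-0.1163 -0.0003  0.    ] twist [-0.0039 -0.0006 -0.    ] pos [0.4962 0.4174 0.0637] zyaw 26.68 F [ 0.8 -0.2  0.1] open 0.0235
```

```bash
python3 -m creep '[{"translation":[-0.03,0,0],"twist":[0,0,0],"hand":0},{"translation":[-0.07,0,0],"twist":[0,0,0],"hand":0},{"translation":[-0.11,0,0],"twist":[0,0,0],"hand":0},{"translation":[-0.125,0,0],"twist":[0.05,0,0],"hand":0},{"translation":[-0.125,0,0],"twist":[0.1,0,0],"hand":0}]' 30; python3 p.py .476 .125 .19 7.85
```

```text
time: 4.85
tool_pos: [0.4972, 0.4182, 0.1921]
tool_rot: [0.24, 1.566, 0.604]
contact_force: [0.6, 0.3, -2.5]
opening: 0.0239
t 4.85 trans [ 0.0012 -0.2664 -0.1242] twist [ 0.2267  0.0048 -0.0018] pos [0.4972 0.4182 0.1921] zyaw 20.84 F [ 0.6  0.3 -2.5] open 0.0239
```

```bash
python3 -m creep '[{"translation":[0,-0.04,-0.019],"twist":[0.06,0,0],"hand":0},{"translation":[0,-0.08,-0.037],"twist":[0.12,0,0],"hand":0},{"translation":[0,-0.12,-0.056],"twist":[0.18,0,0],"hand":0},{"translation":[0,-0.16,-0.075],"twist":[0.226,0,0],"hand":0},{"translation":[0,-0.2,-0.093],"twist":[0.226,0,0],"hand":0}]';python3 p.py .476 .125 .19 7.85
```

```text
time: 5.35
tool_pos: [0.4806, 0.1965, 0.1912]
tool_rot: [0.513, 1.566, 0.65]
contact_force: [1.7, -0.4, -0.9]
opening: 0.0239
t 5.35 trans [ 0.001  -0.0702 -0.0144] twist [-0.0002  0.0038 -0.0021] pos [0.4806 0.1965 0.1912] zyaw 7.84 F [ 1.7 -0.4 -0.9] open 0.0239
```

```bash
python3 -m creep '[{"translation":[0,-0.035,-0.007],"twist":[0,0.003,0],"hand":0},{"translation":[0,-0.07,-0.0145],"twist":[0,0.003,0],"hand":0},{"translation":[0,-0.07,-0.0145],"twist":[0,0.003,0],"hand":0},{"translation":[0,-0.07,-0.0145],"twist":[0,0.003,0],"hand":0}]'
python3 - <<'E'
from h import *
plan((.4676,.1787,.19),7.85);T=tool();np.save("T2",T);a=robot.read_camera("wrist");cv2.imwrite("pics/w2.png",a)
print(proj("wrist",(.4676,.1787,.0565),T),proj("wrist",T[:3,3]+np.array([0,0,-.06]),T))
E
```

```text
time: 5.75
tool_pos: [0.4758, 0.1247, 0.191]
tool_rot: [1.333, 1.568, 1.467]
contact_force: [-0.1, 0.1, -2.0]
opening: 0.0237
t 5.75 trans [ 0.0011  0.0546 -0.0009] twist [-0.0024  0.0006 -0.0025] pos [0.4758 0.1247 0.191 ] zyaw 7.71 F [-0.1  0.1 -2. ] open 0.0237
[316.28196099 159.55658216] [317.70398372 266.0289297 ]
```

View pics/w2.png

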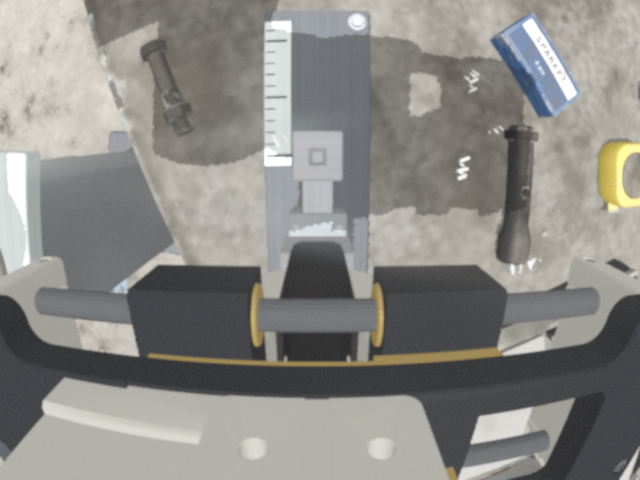

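```bash
python3 - <<'E'
from h import *
a=cv2.imread("pics/w2.png")[120:260,255:385];cv2.imwrite("pics/w2c.png",cv2.resize(a,None,fx=5,fy=4.2,interpolation=cv2.INTER_CUBIC)[:600])
E
```

```text
(no output)
```

View pics/w2c.png

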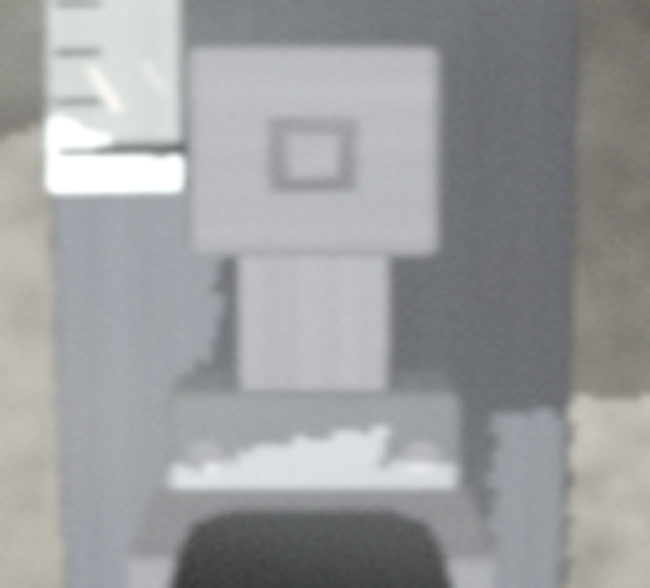

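```bash
python3 - <<'E'
from h import *
np.set_printoptions(precision=4,suppress=True)
T=np.load("T2.npy")
f=lambda u,v:(255+u/5,120+v/4.2)
S=plane("wrist",f(313,155),.0565,T)
B=[plane("wrist",f(*p),.03,T) for p in((192,46),(440,46),(440,252),(190,254))]
print("stud",S,"block",np.mean(B,0))
yw=lambda d:np.degrees(np.arctan2(d[1],d[0]))
print("block yaw",yw(B[0]-B[3]),yw(B[1]-B[2]),yw(B[1]-B[0])+90,yw(B[2]-B[3])+90,[np.linalg.norm(B[i]-B[i-1]) for i in range(4)])
L=[plane("wrist",p,.008,T) for p in((264,15),(267,255))];Rr=[plane("wrist",p,.008,T) for p in((369,20),(369,260))]
print("plate",yw(L[0]-L[1]),yw(Rr[0]-Rr[1]))
inv=np.linalg.inv(T)
for n,P in(("S",S),("B",np.mean(B,0))):print(n,(inv@np.r_[P,1])[:3])
for p in([.063,.017,-.017],[.063,.017,.017],[.031,.017,-.017],[.031,.017,.017]):
    q=proj("wrist",(T@np.r_[p,1])[:3],T);print(((q-[255,120])*[5,4.2]).round(0))
E
```

```text
stud [0.4683 0.1807 0.0565] block [0.4687 0.181  0.03  ]
block yaw 96.93731309858217 98.16583188587707 97.80578510838099 98.32933573622445 [np.float64(0.039251130295336424), np.float64(0.03873009445432193), np.float64(0.0388858065340621), np.float64(0.03957103726596396)]
plate 97.9808553375776 98.34345039292215
S [ 0.1346  0.0562 -0.    ]
B [0.1611 0.0564 0.0005]
[157. 480.]
[471. 480.]
[130. 550.]
[500. 550.]
```

```bash
python3 -m creep '[{"translation":[0,0.03,0],"twist":[-0.005,0,0],"hand":0},{"translation":[0.03,0.0562,0],"twist":[-0.005,0,0],"hand":0},{"translation":[0.056,0.0562,0],"twist":[-0.005,0,0],"hand":0},{"translation":[0.06,0.0562,0],"twist":[-0.005,0,0],"hand":0},{"translation":[0.06,0.0562,0],"twist":[-0.005,0,0],"hand":0}]' 30;python3 p.py .4684 .1808 .0937 8
```

```text
time: 6.3
tool_pos: [0.4678, 0.1821, 0.1307]
tool_rot: [1.951, 1.568, 2.094]
contact_force: [-0.1, 0.1, -1.6]
opening: 0.0238
t 6.3 trans [ 0.037  -0.0014  0.0004] twist [ 0.0029 -0.001  -0.0025] pos [0.4678 0.1821 0.1307] zyaw 8.17 F [-0.1  0.1 -1.6] open 0.0238
```

```bash
python3 -m creep '[{"translation":[0.008,-0.0012,0.0003],"twist":[0.002,0,0],"hand":0},{"translation":[0.012,-0.0012,0.0003],"twist":[0.002,0,0],"hand":0},{"translation":[0.016,-0.0012,0.0003],"twist":[0.002,0,0],"hand":0}]' 30;python3 -m creep '[{"translation":[0.002,0,0],"twist":[0,0,0],"hand":0},{"translation":[0.004,0,0],"twist":[0,0,0],"hand":0}]';python3 p.py .4684 .1808 .0937 8
```

```text
time: 6.6
tool_pos: [0.4687, 0.1808, 0.1149]
tool_rot: [1.536, 1.568, 1.676]
contact_force: [-0.4, -0.2, -1.4]
opening: 0.0238
time: 6.8
tool_pos: [0.469, 0.1809, 0.1111]
tool_rot: [1.287, 1.568, 1.426]
contact_force: [-1.0, 1.1, -1.1]
opening: 0.0237
t 6.8 trans [ 0.0174 -0.     -0.0006] twist [-0.0001  0.0009 -0.003 ] pos [0.469  0.1809 0.1111] zyaw 7.99 F [-1.   1.1 -1.1] open 0.0237
```

```bash
python3 -m creep '[{"translation":[0.004,0,-0.0003],"twist":[0,0,0],"hand":0},{"translation":[0.008,0,-0.0003],"twist":[0,0,0],"hand":0},{"translation":[0.012,0,-0.0003],"twist":[0,0,0],"hand":0}]';python3 -m creep '[{"translation":[0.002,0,0],"twist":[0,0,0],"hand":0},{"translation":[0.004,0,0],"twist":[0,0,0],"hand":0},{"translation":[0.0055,0,0],"twist":[0,0,0],"hand":0}]';python3 p.py .4684 .1808 .0937 8
```

```text
time: 7.1
tool_pos: [0.4687, 0.1809, 0.0988]
tool_rot: [1.251, 1.567, 1.39]
contact_force: [-0.6, 1.2, -0.9]
opening: 0.0236
time: 7.4
tool_pos: [0.4687, 0.181, 0.0935]
tool_rot: [1.256, 1.567, 1.396]
contact_force: [-5.3, 0.9, 16.5]
opening: 0.0237
t 7.4 trans [-0.0002 -0.0002 -0.0004] twist [-0.0002  0.0011 -0.0033] pos [0.4687 0.181  0.0935] zyaw 7.99 F [-5.3  0.9 16.5] open 0.0237
```

```bash
python3 -m creep '[{"translation":[0,0,0],"twist":[0,0,0],"hand":0},{"translation":[0,0,0],"twist":[0,0,0],"hand":0},{"translation":[0,0,0],"twist":[0,0,0],"hand":0},{"translation":[0,0,0],"twist":[0,0,0],"hand":60},{"translation":[0,0,0],"twist":[0,0,0],"hand":60}]';python3 -m creep '[{"translation":[0,0,0],"twist":[0,0,0],"hand":60},{"translation":[0,0,0],"twist":[0,0,0],"hand":60},{"translation":[0,0,0],"twist":[0,0,0],"hand":60}]';python3 p.py .482 .082 .17 8
```

```text
time: 7.9
tool_pos: [0.469, 0.1809, 0.0935]
tool_rot: [1.112, 1.567, 1.252]
contact_force: [-0.3, 0.2, -0.2]
opening: 0.0356
time: 8.2
tool_pos: [0.469, 0.1809, 0.0935]
tool_rot: [1.076, 1.567, 1.215]
contact_force: [0.6, -0.1, -0.4]
opening: 0.0546
t 8.2 trans [-0.0768 -0.0995 -0.0008] twist [-0.0002  0.0017 -0.0031] pos [0.469  0.1809 0.0935] zyaw 7.99 F [ 0.6 -0.1 -0.4] open 0.0546
```

Release was clean. Next I rise, move back, close the fingers, and look at the seat.

```bash
python3 -m creep '[{"translation":[-0.035,0,0],"twist":[0,0,0],"hand":60},{"translation":[-0.075,0,0],"twist":[0,0,0],"hand":60},{"translation":[-0.077,-0.03,0],"twist":[0,0,0],"hand":0},{"translation":[-0.077,-0.07,-0.001],"twist":[0,0,0],"hand":0},{"translation":[-0.077,-0.0995,-0.001],"twist":[0,0,0],"hand":0}]' 30;python3 -m creep '[{"translation":[0,0,0],"twist":[0,0,0],"hand":0},{"translation":[0,0,0],"twist":[0,0,0],"hand":0},{"translation":[0,0,0],"twist":[0,0,0],"hand":0},{"translation":[0,0,0],"twist":[0,0,0],"hand":0},{"translation":[0,0,0],"twist":[0,0,0],"hand":0}]'
python3 - <<'E'
from h import *
plan((.482,.082,.079),8);T=tool();np.save("T3",T);a=robot.read_camera("wrist");s=robot.read_camera("scene")
cv2.imwrite("pics/w3.png",np.hstack([a[90:330,210:430],cv2.resize(s[150:250,300:430],None,fx=3,fy=2.4)]))
cv2.imwrite("pics/w3f.png",a)
E
```

```text
time: 8.7
tool_pos: [0.4819, 0.0805, 0.1707]
tool_rot: [0.765, 1.567, 0.905]
contact_force: [-0.1, 0.8, 0.2]
opening: 0.0358
time: 9.2
tool_pos: [0.4817, 0.0814, 0.1706]
tool_rot: [0.818, 1.567, 0.959]
contact_force: [-0.3, -1.4, -0.3]
opening: 0.0009
t 9.2 trans [0.0916 0.0003 0.0001] twist [ 0.0017  0.0025 -0.0027] pos [0.4817 0.0814 0.1706] zyaw 8.09 F [-0.3 -1.4 -0.3] open 0.0009
```

View pics/w3.png

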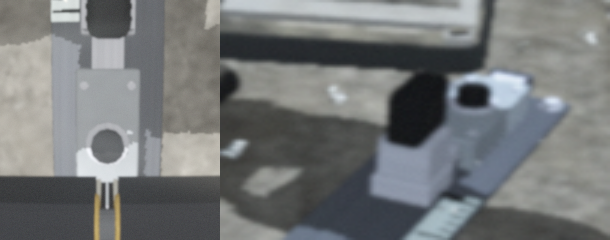

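```bash
python3 - <<'E'
from h import *
T=np.load("T3.npy");P=plane("wrist",(318,236),.052,T);print(P)
plan((*P[:2],.079),8)
E
```

```text
[0.48200567 0.08376035 0.052     ]
t 9.3 trans [0.0916 0.0023 0.0004] twist [ 0.0013  0.0025 -0.0027] pos [0.4818 0.0811 0.1706] zyaw 8.07 F [-0.1 -0.2  0.1] open 0.0004
```

```bash
python3 -m creep '[{"translation":[0.04,0.002,0],"twist":[0,0.002,-0.002],"hand":0},{"translation":[0.08,0.002,0],"twist":[0,0.002,-0.002],"hand":0},{"translation":[0.09,0.002,0],"twist":[0,0.002,-0.002],"hand":0},{"translation":[0.093,0.002,0],"twist":[0,0.002,-0.002],"hand":0}]';python3 -m creep '[{"translation":[0.003,0,0],"twist":[0,0,0],"hand":0},{"translation":[0.006,0,0],"twist":[0,0,0],"hand":0}]';python3 p.py .482 .0838 .069 8
```

```text
time: 9.7
tool_pos: [0.4811, 0.0836, 0.0768]
tool_rot: [2.726, 1.568, 2.868]
contact_force: [-0.2, 0.5, 0.5]
opening: 0.0009
time: 9.9
tool_pos: [0.4818, 0.0836, 0.0721]
tool_rot: [1.947, 1.57, 2.089]
contact_force: [-2.6, -0.1, 4.3]
opening: 0.0002
t 9.9 trans [0.0031 0.0002 0.0002] twist [ 0.0017 -0.0003 -0.0007] pos [0.4818 0.0836 0.0721] zyaw 8.1 F [-2.6 -0.1  4.3] open 0.0002
```

```bash
python3 -m creep '[{"translation":[0.002,0,0],"twist":[0,0,0],"hand":0},{"translation":[0.004,0,0],"twist":[0,0,0],"hand":0},{"translation":[0.005,0,0],"twist":[0,0,0],"hand":0}]';python3 p.py .482 .0838 .069 8
```

```text
time: 10.2
tool_pos: [0.4825, 0.0836, 0.069]
tool_rot: [0.204, 1.569, 0.345]
contact_force: [-8.4, -0.1, 27.0]
opening: 0.0003
t 10.2 trans [-0.      0.0002 -0.0004] twist [ 0.0018  0.002  -0.0004] pos [0.4825 0.0836 0.069 ] zyaw 8.1 F [-8.4 -0.1 27. ] open 0.0003
```

```bash
python3 -m creep '[{"translation":[-0.03,0,0],"twist":[0,0,0],"hand":0},{"translation":[-0.07,0,0],"twist":[0,0,0],"hand":65},{"translation":[-0.1,0,0],"twist":[0,0,0],"hand":65},{"translation":[-0.1,0.045,0],"twist":[0,0,0],"hand":65},{"translation":[-0.1,0.09,0],"twist":[0,0,0],"hand":65}]';python3 -m creep '[{"translation":[0,0.008,0],"twist":[0,0,0],"hand":65},{"translation":[0,0.008,0],"twist":[0,0,0],"hand":65},{"translation":[0,0.008,0],"twist":[0,0,0],"hand":65}]';python3 p.py .469 .181 .0935 8
```

```text
time: 10.7
tool_pos: [0.4709, 0.173, 0.1707]
tool_rot: [0.114, 1.564, 0.251]
contact_force: [1.2, 0.5, -0.0]
opening: 0.0279
time: 11.0
tool_pos: [0.47, 0.1804, 0.1707]
tool_rot: [0.044, 1.564, 0.182]
contact_force: [-0.6, 0.4, -0.6]
opening: 0.0518
t 11.0 trans [ 0.0772  0.0007 -0.0015] twist [-0.0014  0.0071 -0.0003] pos [0.47   0.1804 0.1707] zyaw 7.92 F [-0.6  0.4 -0.6] open 0.0518
```

```bash
python3 -m creep '[{"translation":[0.02,0,-0.001],"twist":[0,0.007,0],"hand":65},{"translation":[0.055,0,-0.001],"twist":[0,0.007,0],"hand":65},{"translation":[0.074,0,-0.001],"twist":[0,0.007,0],"hand":65},{"translation":[0.0765,0,-0.001],"twist":[0,0.007,0],"hand":65},{"translation":[0.0765,0,-0.001],"twist":[0,0.007,0],"hand":65}]';python3 -m creep '[{"translation":[0,0,0],"twist":[0,0,0],"hand":0},{"translation":[0,0,0],"twist":[0,0,0],"hand":0},{"translation":[0,0,0],"twist":[0,0,0],"hand":0},{"translation":[0,0,0],"twist":[0,0,0],"hand":0},{"translation":[0,0,0],"twist":[0,0,0],"hand":0}]' 40;python3 -m creep '[{"translation":[0,0,0],"twist":[0,0,0],"hand":0},{"translation":[0,0,0],"twist":[0,0,0],"hand":0},{"translation":[0,0,0],"twist":[0,0,0],"hand":0}]' ;python3 p.py .469 .181 .0935 8
```

```text
time: 11.5
tool_pos: [0.4699, 0.1793, 0.0942]
tool_rot: [2.92, 1.57, 3.057]
contact_force: [-0.6, -0.4, 0.6]
opening: 0.0596
time: 12.0
tool_pos: [0.4699, 0.1794, 0.0944]
tool_rot: [2.679, 1.57, 2.816]
contact_force: [-0.7, -0.2, 0.9]
opening: 0.0243
time: 12.3
tool_pos: [0.4698, 0.1794, 0.0944]
tool_rot: [2.915, 1.57, 3.052]
contact_force: [-0.3, -0.1, -0.0]
opening: 0.0234
t 12.3 trans [ 0.0009  0.0017 -0.0005] twist [-0.0026 -0.0007 -0.0002] pos [0.4698 0.1794 0.0944] zyaw 7.85 F [-0.3 -0.1 -0. ] open 0.0234
```

```bash
python3 -m creep '[{"translation":[0.0005,0.01,0],"twist":[0,0,0],"hand":0},{"translation":[0.0005,0.022,0],"twist":[0,0,0],"hand":0},{"translation":[0.0005,0.034,0],"twist":[0,0,0],"hand":0},{"translation":[0.0005,0.045,0],"twist":[0,0,0],"hand":0},{"translation":[0.0005,0.05,0],"twist":[0,0,0],"hand":0}]' 50;python3 p.py .4559 .2784 .0944 8
```

```text
time: 12.8
tool_pos: [0.463, 0.2293, 0.0943]
tool_rot: [-1.799, 1.57, -1.661]
contact_force: [-1.1, -4.3, 5.8]
opening: 0.0234
t 12.8 trans [-0.0001  0.0496 -0.0003] twist [-0.0017 -0.0002  0.0007] pos [0.463  0.2293 0.0943] zyaw 7.9 F [-1.1 -4.3  5.8] open 0.0234
```

Only about 4–5 N pulls back, so the arm is free and moving. I'll draw it out the rest of the way.

```bash
python3 -m creep '[{"translation":[0,0.01,0],"twist":[0,0,0],"hand":0},{"translation":[0,0.022,0],"twist":[0,0,0],"hand":0},{"translation":[0,0.034,0],"twist":[0,0,0],"hand":0},{"translation":[0,0.045,0],"twist":[0,0,0],"hand":0},{"translation":[0,0.05,0],"twist":[0,0,0],"hand":0}]' 50; python3 -m creep '[{"translation":[0,0,0],"twist":[0,0,0],"hand":0},{"translation":[0,0,0],"twist":[0,0,0],"hand":0}]'
python3 - <<'E'
from h import *
plan((.4559,.2784,.0944),8);T=tool();np.save("T4",T);t=robot.read_camera("top");w=robot.read_camera("wrist");s=robot.read_camera("scene")
cv2.imwrite("pics/t4.png",t);cv2.imwrite("pics/w4f.png",w);cv2.imwrite("pics/s4.png",s)
o=np.zeros((600,800,3),np.uint8);o[:300,:480]=cv2.resize(t[235:310,290:410],None,fx=4,fy=4,interpolation=2);o[300:600,:400]=cv2.resize(w[100:250,220:420],None,fx=2,fy=2);o[300:600,400:800]=cv2.resize(s[180:280,290:423],(400,300));cv2.imwrite("pics/c4.png",o)
E
```

```text
time: 13.3
tool_pos: [0.4562, 0.279, 0.0943]
tool_rot: [-1.584, 1.569, -1.445]
contact_force: [-0.0, -5.2, 3.1]
opening: 0.024
time: 13.5
tool_pos: [0.4562, 0.2788, 0.0943]
tool_rot: [-1.599, 1.569, -1.461]
contact_force: [0.6, -3.1, 1.8]
opening: 0.024
t 13.5 trans [-0.0001 -0.0004 -0.0003] twist [-0.001  -0.      0.0017] pos [0.4562 0.2788 0.0943] zyaw 7.94 F [ 0.6 -3.1  1.8] open 0.024
```

View pics/c4.png

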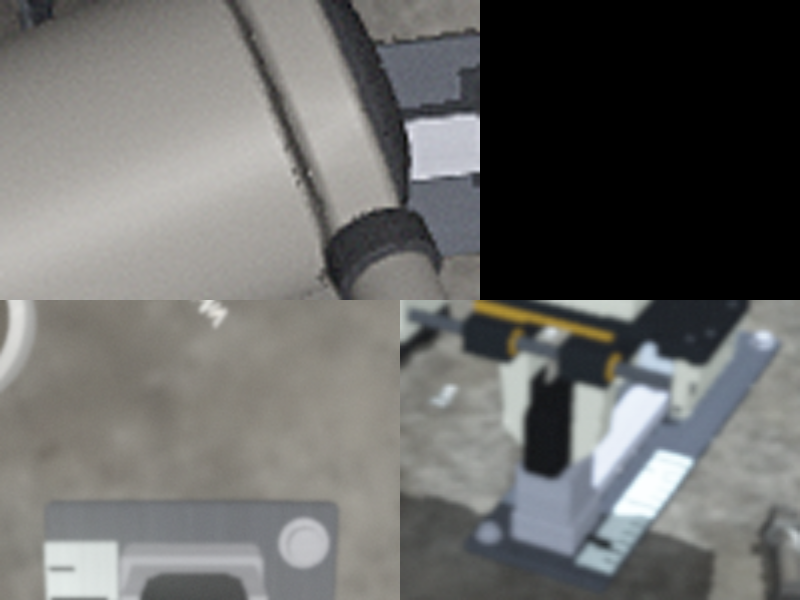

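```bash
python3 - <<'E'
from h import *
T=np.load("T4.npy");u=np.array([-.139,.990,0])
m=plane("wrist",(250,234),.0085,T)@u; m2=plane("wrist",(250,249),.0085,T)@u
w=cv2.imread("pics/w4f.png");g=w[205:290,300:335].mean((1,2)).round().astype(int);print(g)
col=w[215:290,235:270].mean((1,2)).round().astype(int);print(col)
B=plane("wrist",(317,222.5),.03,T)@u
print("110 mark",m,"100 mark",m2,"block front",B,"ext by 110",110+1000*(B-.02-m))
c=cv2.resize(w[205:285,225:365],(770,440),interpolation=cv2.INTER_CUBIC);cv2.imwrite("pics/c5.png",c)
s=cv2.imread("pics/s4.png");np.save("x",0)
E
```

```text
[122 121 121 122 122 122 122 122 123 123 123 123 124 124 124 128 137 149
 157 159 159 160 166 177 184 187 183 172 162 157 148 126 102  90  87  87
  85  85  84  83  82  81  80  79  78  76  75  74  73  72  70  69  68  68
  66  66  66  66  65  66  65  67  65  66  66  65  64  64  64  64  63  64
  64  65  64  64  63  63  63  63  64  63  63  64  63]
[131 131 131 132 139 157 182 197 203 203 203 203 203 203 204 205 204 199
 187 178 189 201 205 207 207 207 207 207 207 207 206 205 197 174 137 114
 122 137 144 147 155 179 199 207 208 208 208 207 204 193 167 136 119 115
 113 112 111 110 108 105 102  99 100  99  98  98  99 101 105 108 110 112
 112 113 112]
110 mark 0.22398277492031596 100 mark 0.21443786143746152 block front 0.23570276195677248 ext by 110 101.71998703645653
```

View pics/c5.png

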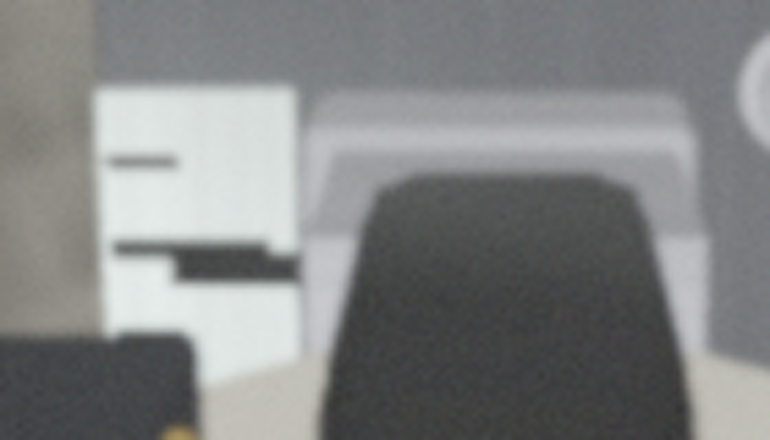

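```bash
python3 - <<'E'
from h import *
T=np.load("T4.npy");u=np.array([-.139,.990,0])
f=lambda v,z,x=317:1000*plane("wrist",(x,v),z,T)@u
m110=f(234.3,.0085,250);m100=f(250.1,.0085,250)
print("spacing",m110-m100,"ext front edge",100+f(227.7,.03)-20-m100)
for h in(.0085,.011,.014,.017,.02):print(h,"pointer ext",100+f(253.7,h,268)-m100)
# at home
T2=np.load("T2.npy");print("home stud vs front", [1000*plane("wrist",(317,v),.03,T2)@u for v in(131,180.5)], 1000*np.array(T2[:3,3])@u)
E
```

```text
spacing 10.064528817632066 ext front edge 99.08692138866073
0.0085 pointer ext 97.72854107876006
0.011 pointer ext 98.49150036822701
0.014 pointer ext 99.40705151558743
0.017 pointer ext 100.3226026629479
0.02 pointer ext 101.23815381030832
home stud vs front [np.float64(133.455762788862), np.float64(94.28583909522692)] 57.334799476436864
```

All estimates put the arm at about 98–100 mm, so I'll nudge it out slightly to centre it and let it settle.

```bash
python3 -m creep '[{"translation":[0,0.0008,0],"twist":[0,0,0],"hand":0},{"translation":[0,0.0008,0],"twist":[0,0,0],"hand":0},{"translation":[0,0.0008,0],"twist":[0,0,0],"hand":0},{"translation":[0,0.0008,0],"twist":[0,0,0],"hand":0},{"translation":[0,0.0008,0],"twist":[0,0,0],"hand":0}]' 50
python3 - <<'E'
from h import *
plan((.4559,.2784,.0944),8)
T=tool();w=robot.read_camera("wrist")[225:275,225:290]
g=w[:,35:48].mean((1,2));l=w[:,20:30].mean((1,2));print(g.round().astype(int),l.round().astype(int))
print(robot.observe()["qvel"].round(3))
E
```

```text
time: 14.15
tool_pos: [0.4561, 0.2792, 0.0944]
tool_rot: [-1.7, 1.569, -1.562]
contact_force: [-0.3, -6.5, 2.5]
opening: 0.0234
t 14.15 trans [-0.     -0.0007 -0.0003] twist [-0.0015 -0.0003  0.002 ] pos [0.4561 0.2792 0.0944] zyaw 7.91 F [-0.3 -6.5  2.5] open 0.0234
[220 220 220 220 220 221 221 221 221 222 222 222 223 223 223 224 224 224
 225 225 225 225 224 214 183 128  85  75  76  77  95 156 206 223 227 227
 227 227 227 226 225 223 221 219 216 215 213 207 200 190] [225 225 225 225 226 226 226 224 209 174 169 207 224 229 229 229 230 230
 230 230 230 231 229 219 187 138 135 181 213 227 230 230 231 231 231 230
 231 230 226 210 173 119  82  74  72  73  72  72  73  71]
[ 0.002  0.    -0.001 -0.     0.     0.001]
```

```bash
python3 -c "
from cell import robot
print(robot.hand_in(), robot.observe()['time'])"
```

```text
the job is handed in; nothing more can be done
the job is handed in; nothing more can be done
```

The handle is on the stud, the lock button is down, and the arm is drawn out to about 100 mm. I handed the job in at about 14 s, still gripping the handle at 50 N, with the arm at rest.

- **Handle:** I fitted the black handle, not the green or orange ones. It met the shoulder with about 16 N at the expected height, and a picture after I let go showed it seated.
- **Button:** It bottomed at 27 N with the fingertips at 44 mm, which matches full 8 mm travel. The arm then came out against only about 4–5 N, so the lock was free.
- **Extension:** The checks disagree by a few millimetres, and I have no direct reading.
  - Before the last nudge, tool travel gave about 100 mm, less up to 1.6 mm of play, and the block's front edge gave 99.1 mm.
  - The raw pointer reading was 97.7 mm, or about 98.5–100 mm allowing for the pointer standing above the scale, whose height I had to guess.
  - I then nudged out 0.8 mm; the tool moved about 0.4 mm, and the raw pointer reading became about 98.3 mm.
- **Bystanders:** I felt no contact with any of them, but I did not measure their positions again at the end.

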